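# Snap the seed box lid shut all round

## Robot

A 7-joint arm with a two-finger parallel gripper is mounted at the origin on the work surface. World frame = base frame: x ahead of the robot, y to its left, z up, the work surface at z = 0. Lengths are in m, angles in rad, forces in N, time in s.
With the tool pointing down it reaches from about 0.4 to 0.85 m from the base axis. Payload 4.5 kg.
Tool frame: the origin (TCP) lies on the mounting face of the last link; the fingertips stand 173 mm ahead of it and the grasp point (between the pads) lies 155 mm ahead of it; y points along the fingers, z is the direction in which the jaws open and shut, and the axes are right-handed (so a half turn about y gives the same grasp; the last joint's range is limited). The gripper opens to 85 mm and grips with 20 to 120 N. Pads are 22 mm wide; open, the fingers measure 114 mm over their backs; the gripper's body (76 mm by 85 mm) begins 54 mm behind the grasp point. The pads swing forward as they close: fully open they stand 13 mm farther back than shut.
Start: joints at [-1.115, 0.689, -0.195, 1.565, 0.157, 0.902, -0.215], TCP at [0.256, 0.57, 0.405] pointing down, gripper open.
Joint ranges: [-3.01, 3.01], [-0.46, 2.08], [-1.47, 1.51], [0.13, 2.56], [-1, 4.14], [0.04, 2.09], [-2.66, 2.66]. Speed limits (rad/s): [2.57, 2.57, 3.14, 3.14, 3.14, 3.14, 3.14].

## Interface

Orientations are given as a unit quaternion [x, y, z, w].
In Python, from workcell import * gives the robot as it stands.
- The arm moves only by the tool move_arm, never from a script. Its argument "commands" is a list of rows, each a list of 2 entries, a list of its own where there are three numbers: the shift along the tool's x, y, z as a fraction of full scale, then the turn, a rotation vector about the tool's x, y, z as a fraction of full scale. In form: [[[tx, ty, tz], [rx, ry, rz]], ...]. A call has exactly 5 rows; each row shifts and turns the commanded pose from where the row before left it, along the tool's axes as they then stand; what a row does not reach is not made up. Full scale, the value 1, is 0.05 m for a shift and 5 degrees for a turn. A row lasts 1/10 s, in which the tool goes at most 50 mm and 8.59 degrees, less where a joint would pass 70% of its speed; a pose out of reach is approached as far as the arm can. A call with a number of a shift or a turn outside -1 to 1 is refused whole. A call with a gripper value outside its range is refused whole. "grip" is the opening, from 0 (shut) to 1 (fully open), set as the call begins (left out, the last holds). The fingers move at their own pace and stop on an object; "grip_force" is the grip in N (left out, the last holds). Time passes only in rows, so rows that do not move let the fingers close, or fill a call up. It gives the time, the measured TCP pose, the force and the opening at its end, in the units of the state.
- get_obs(): the state, without advancing time (a new reading comes with each control period).
- snapshot(name): name is "side" or "top" or "wrist"; returns the picture (480x640x3 uint8, red, green, blue); there is no depth.
- camera_model(name): a dict with "mtx" (3x3 intrinsics, pixels), "T" (4x4, takes a point from camera to world coordinates). Camera axes: x right, y up, looking along -z (the intrinsics and any distortion apply to the point x, -y, -z); pixel columns grow to the right and rows downward; lengths in m; the calibration is good to about 2 mm. The wrist camera is an equidistant fisheye: a pixel r from the principal point sees the ray r / f radians off the axis. A picture is of the moment at which its call begins: read the wrist's pose just before it. camera_model takes no time and is no camera call; for the wrist camera it gives the pose at the moment of the call.
- job_done(): hands the job in, once; it reports no verdict.
Trained networks look in the newest picture that a camera, given by its name, has taken for a name from the list of things; names that differ only in an ending like _2 or _b are one class to them, and where a whole thing is asked for, a point or a joint stands for the part that bears it (a point fixed in the world has none). Each returns a list of dicts, best first, with "score" (0 to 1); they miss things now and then, are a little off and sometimes report something else, mostly with a low value. They report only what shows in the picture. A call takes as long as a camera call. They do not tell look-alikes from the thing itself.
- boxes_of(label, camera): "centre" ([x, y, z] in m, in world coordinates, good to about 4 mm: the middle of the surface that is visible of it).
The state is a dict: "t": time; "joint_positions": joint angles; "qd": joint speeds; "joint_efforts": joint torques, N m; "tcp_pos": TCP position; "orientation": TCP orientation; "force": force on the tool from outside, world axes, zero at the start; "torque": the same for the moment, N m; "opening": opening from 0.0 (shut) to 1.0 (fully open).
Only numpy, scipy, OpenCV 4.12 (cv2) and the standard library are available. Lean on these libraries where they do the work, as an engineer would, in place of code of your own. Each camera call takes 0.05 s, during which the arm holds its last target.

## Task

The lid of the budgie's seed box is only resting on: press down each of its four white rim sections with the fingertips until every one clicks shut, in any order. Don't pick up the box, tip it or shove it along the table, leave the other things where they are, and finish with the hand clear.

Things in the scene. Friction and masses are not known exactly. Their poses are not given: they have to be found in the camera images.
- seed_box: Teal seed box, about 0.75 kg, loose: 120 mm (x) by 160 mm (y), origin at the centre of its underside, z up. Its white snap-fit lid has a fixed centre panel (74 by 114 mm, top at z = 78 mm) inside a rim of four separate 20 mm wide sections, all up at the start. A section that is up has its top at z = 88 mm and shows red gasket under it; a shut one has its top at z = 80 mm and hides it.
- rim_front (a joint): Travel of the front rim section (on the box's -x side) in m: 0 = up, 0.008 = shut. It moves straight down; it resists with up to 9 N at first, less and less over the first 5 mm (springing back up if released before), then snaps down by itself onto its stop and stays shut.
- rim_front_top (a point): Centre of the top face of the front rim section (160 by 20 mm, 8 mm thick, white, with a 30 by 8 mm blue thumb mark at this point); moves down 8 mm with it. Axes as the box's.
- rim_back (a joint): Travel of the back rim section (on the box's +x side) in m: 0 = up, 0.008 = shut. It moves straight down; it resists with up to 9 N at first, less and less over the first 5 mm (springing back up if released before), then snaps down by itself onto its stop and stays shut.
- rim_back_top (a point): Centre of the top face of the back rim section (160 by 20 mm, 8 mm thick, white, with a 30 by 8 mm blue thumb mark at this point); moves down 8 mm with it. Axes as the box's.
- rim_left (a joint): Travel of the left rim section (on the box's +y side) in m: 0 = up, 0.008 = shut. It moves straight down; it resists with up to 9 N at first, less and less over the first 5 mm (springing back up if released before), then snaps down by itself onto its stop and stays shut.
- rim_left_top (a point): Centre of the top face of the left rim section (74 by 20 mm, 8 mm thick, white, with a 30 by 8 mm blue thumb mark at this point); moves down 8 mm with it. Axes as the box's.
- rim_right (a joint): Travel of the right rim section (on the box's -y side) in m: 0 = up, 0.008 = shut. It moves straight down; it resists with up to 9 N at first, less and less over the first 5 mm (springing back up if released before), then snaps down by itself onto its stop and stays shut.
- rim_right_top (a point): Centre of the top face of the right rim section (74 by 20 mm, 8 mm thick, white, with a 30 by 8 mm blue thumb mark at this point); moves down 8 mm with it. Axes as the box's.
- red_dish: Red ceramic dish, 110 mm across, 35 mm high; origin at the centre of its underside; a bystander, to be left where it is.
- feeder: Empty green plastic feeder tray, 75 by 110 mm, 60 mm high; origin at the centre of its underside; a bystander, to be left where it is.
- jar: Amber jar, 66 mm across, 100 mm high; origin at the centre of its underside; a bystander, to be left where it is.
- perch: Spare bamboo perch lying along its y, 220 mm long, 20 mm high; origin at the centre of its underside; a bystander, to be left where it is.
- mirror_toy: Round blue mirror toy lying flat, 64 mm across, 10 mm high; origin at the centre of its underside; a bystander, to be left where it is.
- brush: Small cleaning brush lying along its x, 170 mm long; origin at the centre of its underside; a bystander, to be left where it is.
- ring_toy: Orange toy ring lying flat, 64 mm across, 12 mm high; origin at the centre of its underside; a bystander, to be left where it is.
Mind the look-alikes: they are no part of the job. Of the things that look like the seed_box, the middle-sized one is meant.

How it is judged:
By the outcome, as a careful person would: the job done as asked, in the order asked, and still so for the second after the job is handed in, with the robot touching nothing.
It also fails if it takes over 48 s, if anything falls off the work surface, if the arm or the gripper's body presses on something with over 40 N, if the wrist force passes 120 N, or if a joint passes its speed limit or range.

## Working session

There is one attempt and no reset: what is moved stays moved. The work goes in short steps, Python scripts to look and compute and a tool call to move; the robot and the scene stay as the last step left them, time stands still between calls to the robot, and variables do not carry over. Pictures are saved under pics/ and viewed, and the job is handed in when it is done.

Besides the shell and the picture viewer there is one more tool, called as name(argument=value, ...) on one line, values as JSON. move_arm: Moves the arm, as the interface text tells. Its arguments: {"type":"object","properties":{"commands":{"type":"array"},"grip":{"type":"number"},"grip_force":{"type":"number"}},"required":["commands"]}

```bash
mkdir -p pics; ls
python3 - <<'E'
from workcell import *
import cv2
o=get_obs();print(o)
for n in ("top","side"):
    im=snapshot(n);cv2.imwrite(f"pics/{n}0.png",im[:,:,::-1])
    print(n,camera_model(n))
    print([(b['centre'],round(b['score'],2)) for b in boxes_of("seed_box",n)])
E
```

```text
pics
{'t': 0.0, 'joint_positions': array([-1.11523188,  0.68999331, -0.19453396,  1.56638896,  0.15730635,
        0.90250461, -0.2150852 ]), 'qd': array([-0.00131093,  0.00147364,  0.00186586, -0.00010571,  0.00084003,
        0.00068719, -0.00038738]), 'joint_efforts': array([ 2.44007651e-04, -5.39616859e+01, -1.26675591e+00, -1.58538204e+01,
        8.98971688e-03,  9.71181609e-03, -3.39178609e-05]), 'tcp_pos': array([0.25573328, 0.569905  , 0.40386647]), 'orientation': array([ 0.69211588, -0.14806505,  0.14787596, -0.69078582]), 'force': array([-0.39350084,  0.08025598,  0.8158701 ]), 'torque': array([0.04558158, 0.08637374, 0.03991222]), 'opening': 1.0024705687498936}
top {'mtx': array([[466.84434721,   0.        , 322.03220202],
       [  0.        , 466.84434721, 238.36756824],
       [  0.        ,   0.        ,   1.        ]]), 'T': array([[ 0.0031659 ,  0.98159775, -0.19093411,  0.32966818],
       [-0.99998746,  0.00236687, -0.00441273,  0.00418005],
       [-0.00387961,  0.19094568,  0.98159294,  1.03518504],
       [ 0.        ,  0.        ,  0.        ,  1.        ]])}
[([0.532, -0.1475, 0.081], 0.67), ([0.7222, -0.3146, 0.056], 0.6), ([0.2556, -0.2264, 0.1069], 0.57)]
side {'mtx': array([[485.58415575,   0.        , 319.86576111],
       [  0.        , 485.58415575, 238.55563915],
       [  0.        ,   0.        ,   1.        ]]), 'T': array([[ 0.90093773,  0.24095757, -0.36090256,  0.11446971],
       [-0.43368015,  0.47071489, -0.76834173, -0.82644056],
       [-0.01525555,  0.84874433,  0.52858332,  0.65113657],
       [ 0.        ,  0.        ,  0.        ,  1.        ]])}
[([0.7034, -0.3397, 0.059], 0.96), ([0.5124, -0.1813, 0.0749], 0.87), ([0.2403, -0.2919, 0.1098], 0.59)]
```

View pics/top0.png

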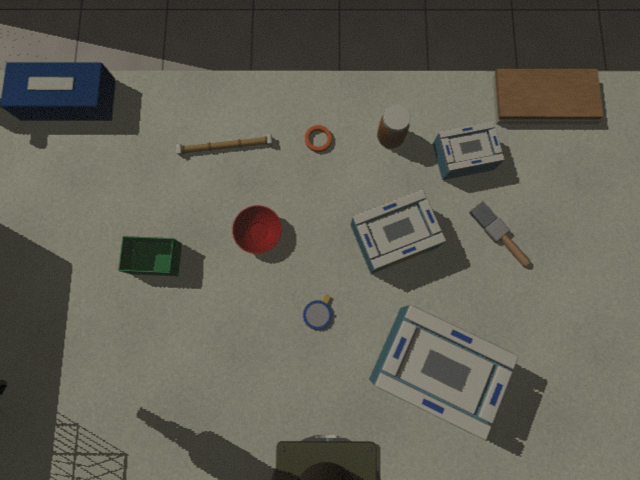

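View pics/side0.png

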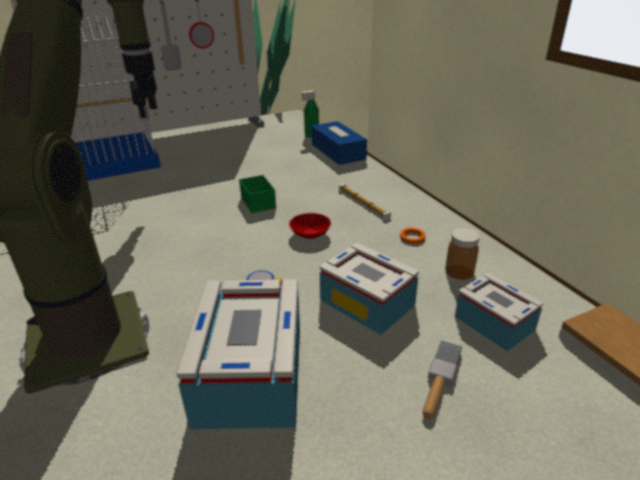

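```bash
cat > h.py <<'E'
import numpy as np,cv2
def ray(cm,uv):
    K=cm['mtx'];T=cm['T'];d=np.linalg.inv(K)@[uv[0],uv[1],1];d=T[:3,:3]@[d[0],-d[1],-d[2]];return T[:3,3],d
def onz(cm,uv,z):
    o,d=ray(cm,uv);return o+d*(z-o[2])/d[2]
def proj(cm,p):
    q=cm['T'][:3,:3].T@(np.array(p)-cm['T'][:3,3]);q=cm['mtx']@[q[0],-q[1],-q[2]];return q[:2]/q[2]
E
python3 - <<'E'
from workcell import *
from h import *
out=[]
for n,(x0,y0,x1,y1) in (("top",(340,180,460,280)),("side",(305,230,430,340))):
    cm=camera_model(n);im=cv2.imread(f"pics/{n}0.png");c=im[y0:y1,x0:x1]
    hsv=cv2.cvtColor(c,cv2.COLOR_BGR2HSV)
    m=cv2.inRange(hsv,(108,110,60),(128,255,255))
    k,l,s,ce=cv2.connectedComponentsWithStats(m)
    print(n)
    for i in range(1,k):
        if s[i,4]>8:
            uv=ce[i]+[x0,y0];print(uv.round(1),s[i,4],onz(cm,uv,.088).round(4))
    out.append(cv2.resize(c,(400,int(400*c.shape[0]/c.shape[1])),interpolation=cv2.INTER_CUBIC))
h=max(o.shape[0] for o in out)
out=[cv2.copyMakeBorder(o,0,h-o.shape[0],0,0,0) for o in out]
cv2.imwrite("pics/crop0.png",np.hstack(out))
for n in ("top","side"):
  for lab in ("rim_front_top","rim_left_top"): 
    print(n,[(b['centre'],round(b['score'],2)) for b in boxes_of(lab,n)])
E
```

```text
top
[389.5 206.1] 30 [ 0.5831 -0.1325  0.088 ]
[429.7 215.7] 29 [ 0.5627 -0.2159  0.088 ]
[367.6 239.9] 31 [ 0.511  -0.0858  0.088 ]
[408.4 250. ] 33 [ 0.49   -0.1692  0.088 ]
side
[341.5 255. ] 10 [ 0.511  -0.0866  0.088 ]
[352.5 279. ] 10 [ 0.491  -0.1698  0.088 ]
[397.6 281.6] 17 [ 0.5637 -0.2161  0.088 ]
top [([0.7697, -0.3104, 0.0653], 0.88), ([0.192, -0.1995, 0.1275], 0.85), ([0.4911, -0.1698, 0.0899], 0.84)]
top [([0.297, -0.1418, 0.124], 0.96), ([0.508, -0.0836, 0.0874], 0.87), ([0.7419, -0.3733, 0.0709], 0.52)]
side [([0.4858, -0.1772, 0.089], 0.97), ([0.7618, -0.317, 0.0689], 0.71), ([0.1798, -0.2224, 0.1261], 0.56), ([0.548, 0.1701, 0.0208], 0.21), ([0.5602, -0.2189, 0.0888], 0.18)]
side [([0.7358, -0.3722, 0.0697], 0.71), ([0.2972, -0.1424, 0.1259], 0.65), ([0.5088, -0.0898, 0.0873], 0.57)]
```

View pics/crop0.png

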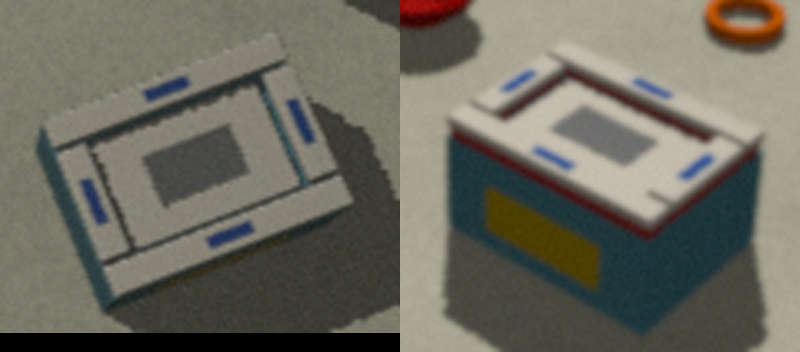

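Candidates for the seed box in the top picture are the small one (470,150), the middle one (398,230) and the large one (443,370). I chose the middle one. Its marks back-project at z = 88 mm to spacings of 99.7 mm and 140 mm, which match the given sizes of 100 and 140 mm. The crop shows all four rims up with red gasket visible. The yellow patch is on the front.

```bash
cat >> h.py <<'E'
from scipy.spatial.transform import Rotation as Rn
c=np.array([.537,-.151]);yaw=np.arctan2(.037,.0926)
bx=np.array([np.cos(yaw),np.sin(yaw)]);by=np.array([-bx[1],bx[0]])
T={'front':c-.052*bx,'back':c+.052*bx,'left':c+.072*by,'right':c-.072*by}
def rel(o,xyz):
    R=Rn.from_quat(o['orientation']);return R.inv().apply(np.array(xyz)-o['tcp_pos'])/.05
E
python3 - <<'E'
from workcell import *
from h import *
o=get_obs();R=Rn.from_quat(o['orientation']).as_matrix();print(R.round(3),np.degrees(yaw))
for s in (0,90,180,270):
    # target: y down, z along box yaw + s
    a=yaw+np.radians(s);z=np.array([np.cos(a),np.sin(a),0]);y=np.array([0,0,-1.]);x=np.cross(y,z)
    Rt=np.stack([x,y,z],1);print(s,np.degrees(Rn.from_matrix(R.T@Rt).as_rotvec()).round(1))
print(T)
E
```

```text
[[ 0.912 -0.     0.409]
 [-0.409 -0.     0.912]
 [-0.    -1.    -0.   ]] 21.780070277091514
0 [ 0.  44.1  0. ]
90 [  0.  -45.9  -0. ]
180 [   0.  -135.9   -0. ]
270 [  0.  134.1   0. ]
{'front': array([ 0.48871202, -0.17029433]), 'back': array([ 0.58528798, -0.13170567]), 'left': array([ 0.51028477, -0.08413972]), 'right': array([ 0.56371523, -0.21786028])}
```

move_arm(commands=[[[0,0,0],[0,0.9,0]],[[0,0,0],[0,0.9,0]],[[0,0,0],[0,0.9,0]],[[0,0,0],[0,0.9,0]],[[0,0,0],[0,0.9,0]]], grip=0)

```text
t: 0.9
tcp_pos: [0.2558, 0.5702, 0.4047]
orientation: [-0.649, 0.281, -0.281, 0.649]
force: [-0.4, -1.2, 0.5]
opening: 0.144
```

move_arm(commands=[[[0,0,0],[0,0.9,0]],[[0,0,0],[0,0.9,0]],[[0,0,0],[0,0.9,0]],[[0,0,0],[0,0.9,0]],[[0,0,0],[0,0.72,0]]])

```text
t: 1.4
tcp_pos: [0.2557, 0.5703, 0.4047]
orientation: [-0.585, 0.398, -0.398, 0.585]
force: [0.3, -0.1, -0.2]
opening: -0.0
```

Run:
```python
from workcell import *
from h import *
o=get_obs();print(o['t'],o['tcp_pos'],o['opening'],o['force'],Rn.from_quat(o['orientation']).as_matrix().round(3))
p=o['tcp_pos']
for w in ([.45,.25,.40],[.489,-.17,.34]):
    print(rel(dict(o,tcp_pos=p),w).round(2));p=np.array(w)
```

```text
1.4 [0.25574412 0.57026798 0.40472223] -7.995027023025948e-05 [ 0.32048949 -0.09022767 -0.21299194] [[ 0.368 -0.     0.93 ]
 [-0.93   0.     0.368]
 [-0.    -1.    -0.   ]]
[7.39 0.09 1.26]
[ 8.1   1.2  -2.36]
```

move_arm(commands=[[[0.74,0,0.13],[0,0,0]],[[0.74,0,0.13],[0,0,0]],[[0.74,0,0.13],[0,0,0]],[[0.74,0,0.13],[0,0,0]],[[0.74,0,0.13],[0,0,0]]])

```text
t: 1.9
tcp_pos: [0.3551, 0.4092, 0.4048]
orientation: [-0.585, 0.397, -0.397, 0.586]
force: [0.7, 0.8, 0.5]
opening: -0.002
```

move_arm(commands=[[[0.74,0,0.13],[0,0,0]],[[0.74,0,0.13],[0,0,0]],[[0.74,0,0.13],[0,0,0]],[[0.74,0,0.12],[0,0,0]],[[0.74,0,0.12],[0,0,0]]])

```text
t: 2.4
tcp_pos: [0.453, 0.249, 0.4049]
orientation: [-0.585, 0.397, -0.397, 0.586]
force: [1.1, 0.1, -0.1]
opening: -0.0
```

move_arm(commands=[[[0.81,0.12,-0.24],[0,0,0]],[[0.81,0.12,-0.24],[0,0,0]],[[0.81,0.12,-0.24],[0,0,0]],[[0.81,0.12,-0.24],[0,0,0]],[[0.81,0.12,-0.24],[0,0,0]]])

```text
t: 2.9
tcp_pos: [0.4717, 0.0384, 0.3747]
orientation: [-0.585, 0.396, -0.397, 0.586]
force: [0.8, 0.1, 0.1]
opening: -0.001
```

move_arm(commands=[[[0.81,0.12,-0.24],[0,0,0]],[[0.81,0.12,-0.23],[0,0,0]],[[0.81,0.12,-0.23],[0,0,0]],[[0.81,0.12,-0.23],[0,0,0]],[[0.81,0.12,-0.23],[0,0,0]]])

```text
t: 3.4
tcp_pos: [0.4928, -0.1714, 0.3446]
orientation: [-0.585, 0.397, -0.397, 0.585]
force: [-0.3, 0.2, 0.2]
opening: -0.001
```

Run:
```python
from workcell import *
from h import *
for n in ("side","top"): cv2.imwrite(f"pics/{n}1.png",snapshot(n)[:,:,::-1])
o=get_obs();print(o['t'],o['tcp_pos'],o['joint_positions'].round(2),o['force'],Rn.from_quat(o['orientation']).as_matrix().round(3))
print(rel(o,[*T['front'],.275]).round(2))
```

```text
3.5 [ 0.49199259 -0.17685154  0.34412485] [ 0.32  0.64 -0.1   1.94  0.12  0.56  0.51] [-0.10374965 -0.2674098   0.48216945] [[ 0.36  -0.     0.933]
 [-0.933 -0.005  0.36 ]
 [ 0.004 -1.    -0.002]]
[-0.15  1.38 -0.01]
```

View pics/side1.png

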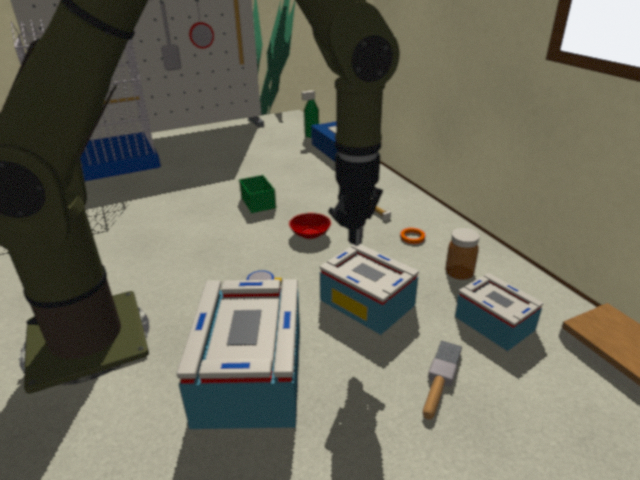

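The side picture shows the shut gripper over the box, with the tip at about (355,240), and nothing disturbed. Now I'll lower to just above the front section.

move_arm(commands=[[[-0.15,0.3,0],[0,0,0]],[[0,0.4,0],[0,0,0]],[[0,0.4,0],[0,0,0]],[[0,0.28,0],[0,0,0]],[[0,0,0],[0,0,0]]])

```text
t: 4.0
tcp_pos: [0.4895, -0.162, 0.2743]
orientation: [0.586, -0.398, 0.395, -0.585]
force: [-0.4, -0.0, 1.4]
opening: -0.002
```

Run:
```python
from workcell import *
from h import *
ims=[]
for n in ("side","top"): 
    im=snapshot(n)[:,:,::-1];o=get_obs();cm=camera_model(n);R=Rn.from_quat(o['orientation']).as_matrix()
    uv=proj(cm,o['tcp_pos']+.173*R[:,1]);print(n,uv)
    c0=im[200:350,290:450] if n=="side" else im[170:320,330:490]
    ims.append(cv2.resize(c0,(400,375),interpolation=cv2.INTER_CUBIC))
cv2.imwrite("pics/c2.png",np.hstack(ims))
o=get_obs();print(o['t'],o['tcp_pos'],o['force'])
print(rel(o,[*T['front'],.275]).round(2))
```

```text
side [350.07331631 271.10151351]
top [406.36891967 248.6967506 ]
4.1 [ 0.49009985 -0.16244302  0.27591538] [-0.36290466  0.16866882  0.21648829]
[ 0.14  0.02 -0.08]
```

View pics/c2.png

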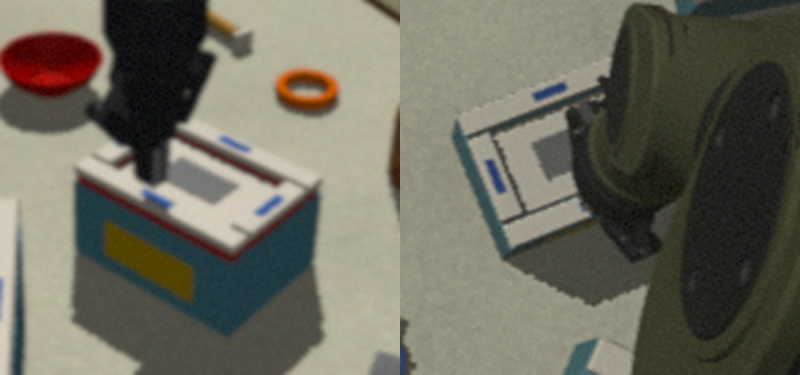

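The tip shows at the projected pixel, side (350,271). It sits slightly to the left of the mark, so I'll correct that and press slowly.

move_arm(commands=[[[0.14,0.08,-0.07],[0,0,0]],[[0,0.08,0],[0,0,0]],[[0,0.06,0],[0,0,0]],[[0,0.06,0],[0,0,0]],[[0,0.06,0],[0,0,0]]])

```text
t: 4.6
tcp_pos: [0.4893, -0.1705, 0.2589]
orientation: [-0.585, 0.397, -0.397, 0.585]
force: [-0.3, -0.1, 4.7]
opening: -0.003
```

move_arm(commands=[[[0,0.04,0],[0,0,0]],[[0,0.04,0],[0,0,0]],[[0,0.02,0],[0,0,0]],[[0,0,0],[0,0,0]],[[0,0,0],[0,0,0]]])

```text
t: 5.1
tcp_pos: [0.4892, -0.1703, 0.2536]
orientation: [-0.585, 0.397, -0.397, 0.585]
force: [0.7, -0.0, 0.1]
opening: 0.002
```

```bash
cat > look.py <<'E'
from workcell import *
from h import *
import sys
im=snapshot("side")[:,:,::-1];c0=im[200:350,290:450]
cv2.imwrite(f"pics/{sys.argv[1]}.png",cv2.resize(c0,(640,600),interpolation=cv2.INTER_CUBIC))
o=get_obs();print(o['t'],o['tcp_pos'],o['force'])
E
python3 look.py s3
```

```text
5.15 [ 0.48924954 -0.17035325  0.25359154] [-0.42168004  0.57290009 -0.25053634]
```

View pics/s3.png

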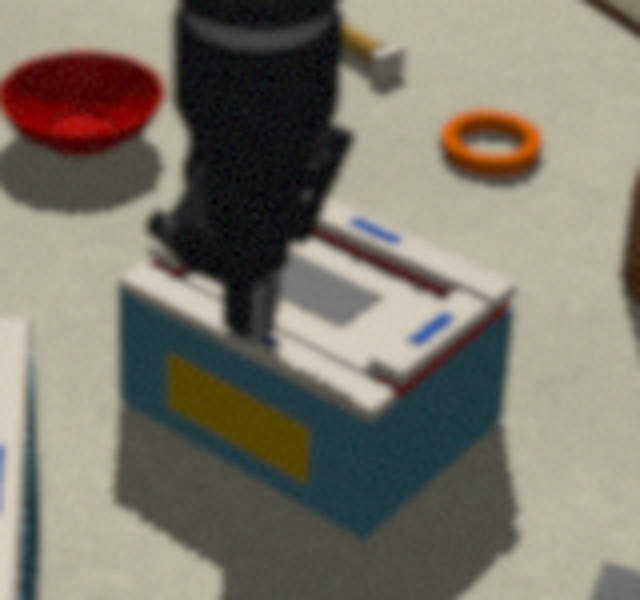

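Front is shut: the force peaked and then dropped to about 0, and no red shows on that side. Next is left.

Run:
```python
from workcell import *
from h import *
o=get_obs()
for k in T: print(k,rel(o,[*T[k],.2536]).round(2))
```

```text
front [-0.01 -0.   -0.01]
back [-0.01 -0.    2.07]
left [-1.45  0.    1.03]
right [ 1.43 -0.    1.03]
```

move_arm(commands=[[[0,-0.3,0],[0,0,0]],[[0,-0.3,0],[0,0,0]],[[-0.5,0,0.34],[0,0,0]],[[-0.5,0,0.34],[0,0,0]],[[-0.45,0,0.35],[0,0,0]]])

```text
t: 5.65
tcp_pos: [0.5103, -0.083, 0.2838]
orientation: [-0.585, 0.397, -0.397, 0.585]
force: [-0.0, 0.2, -1.1]
opening: 0.003
```

move_arm(commands=[[[0,0,0],[0,0,0]],[[0,0.15,0],[0,0,0]],[[0,0.1,0],[0,0,0]],[[0,0.05,0],[0,0,0]],[[0,0,0],[0,0,0]]])

```text
t: 6.15
tcp_pos: [0.5098, -0.0851, 0.268]
orientation: [0.585, -0.398, 0.397, -0.585]
force: [-0.6, 0.4, -0.3]
opening: -0.004
```

```bash
python3 look.py s4
python3 - <<'E'
from workcell import *
from h import *
print(rel(get_obs(),[*T['left'],.2536]).round(2))
E
```

```text
6.2 [ 0.50994243 -0.08487049  0.26831023] [ 0.27371298  0.11406371 -0.30264795]
[-0.01  0.29  0.01]
```

View pics/s4.png

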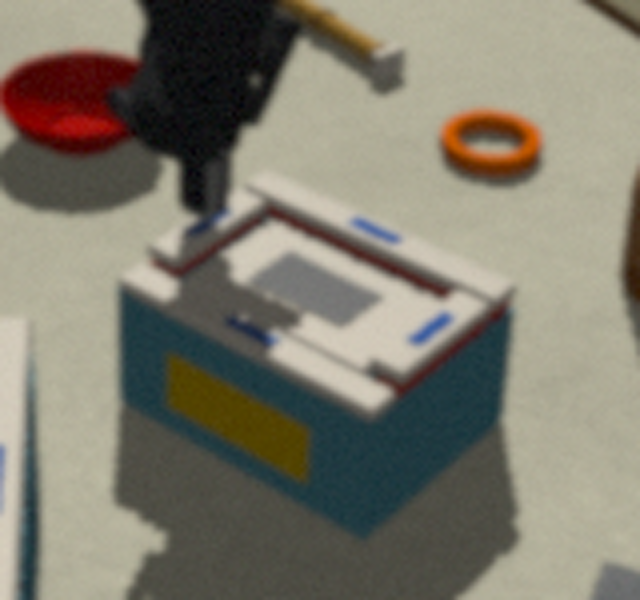

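Front stays shut, and the fingers are above the left mark at crop (208,222). Pressing.

move_arm(commands=[[[0,0.1,0],[0,0,0]],[[0,0.06,0],[0,0,0]],[[0,0.05,0],[0,0,0]],[[0,0.04,0],[0,0,0]],[[0,0.04,0],[0,0,0]]])

```text
t: 6.7
tcp_pos: [0.5102, -0.0841, 0.2539]
orientation: [-0.585, 0.397, -0.397, 0.585]
force: [1.1, -0.2, -0.2]
opening: -0.0
```

move_arm(commands=[[[0,0,0],[0,0,0]],[[0,0,0],[0,0,0]],[[0,0,0],[0,0,0]],[[0,-0.3,0],[0,0,0]],[[0,-0.3,0],[0,0,0]]])

```text
t: 7.2
tcp_pos: [0.51, -0.084, 0.2842]
orientation: [0.586, -0.397, 0.396, -0.585]
force: [0.2, -0.4, 0.9]
opening: -0.001
```

```bash
python3 look.py s5
python3 - <<'E'
from workcell import *
from h import *
print(rel(get_obs(),[*T['back'],.2836]).round(2))
E
```

```text
7.25 [ 0.51079224 -0.08417121  0.28647905] [1.5792511  0.10542821 1.84166166]
[1.43 0.06 1.03]
```

View pics/s5.png

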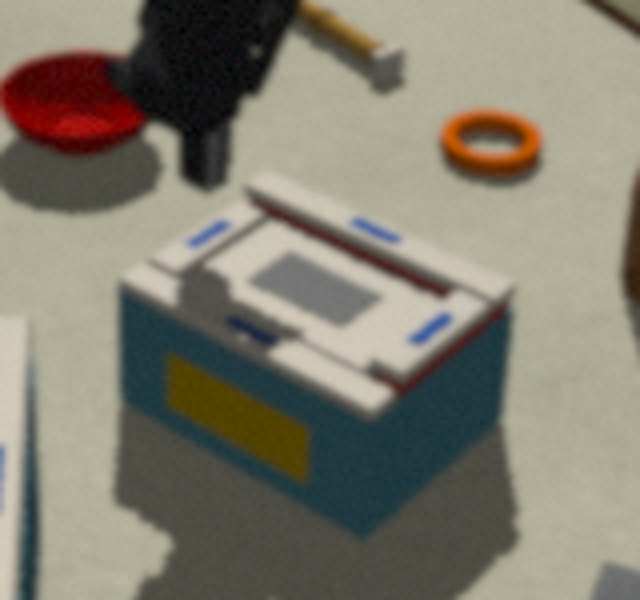

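Left is shut, level with the panel and with no red. The box hasn't moved. Back next.

move_arm(commands=[[[0.48,0,0.35],[0,0,0]],[[0.48,0,0.34],[0,0,0]],[[0.47,0,0.34],[0,0,0]],[[0,0.06,0],[0,0,0]],[[0,0.15,0],[0,0,0]]])

```text
t: 7.75
tcp_pos: [0.5846, -0.1316, 0.2734]
orientation: [-0.585, 0.397, -0.397, 0.585]
force: [-0.5, 0.6, 0.1]
opening: -0.002
```

move_arm(commands=[[[0,0.1,0],[0,0,0]],[[0,0.05,0],[0,0,0]],[[0,0,0],[0,0,0]],[[0,0,0],[0,0,0]],[[0,0,0],[0,0,0]]])

```text
t: 8.25
tcp_pos: [0.5846, -0.1313, 0.2664]
orientation: [-0.585, 0.397, -0.397, 0.585]
force: [-0.3, -0.1, 0.0]
opening: 0.005
```

```bash
python3 look.py s6
python3 - <<'E'
from workcell import *
from h import *
print(rel(get_obs(),[*T['back'],.2536]).round(2))
E
```

```text
8.3 [ 0.58458514 -0.13133765  0.26647464] [0.06103348 0.03024119 0.77645471]
[0.01 0.26 0.01]
```

View pics/s6.png

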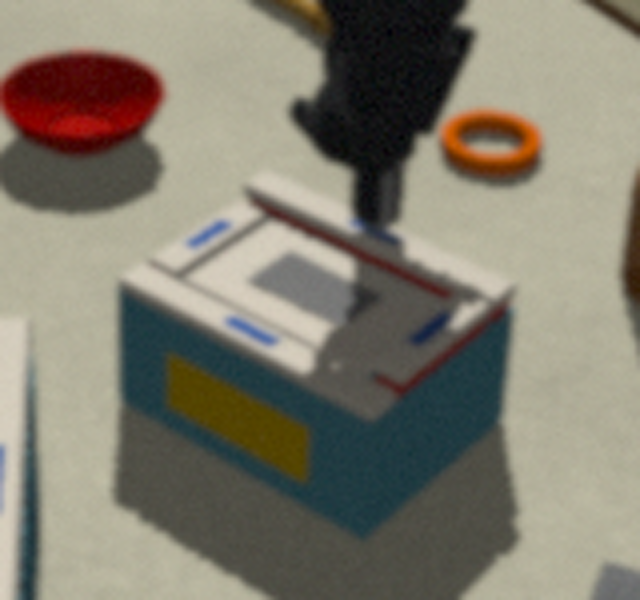

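The tip is at the back mark, crop (378,222). Pressing.

move_arm(commands=[[[0,0.08,0],[0,0,0]],[[0,0.06,0],[0,0,0]],[[0,0.04,0],[0,0,0]],[[0,0.04,0],[0,0,0]],[[0,0.04,0],[0,0,0]]])

```text
t: 8.8
tcp_pos: [0.5845, -0.1314, 0.2533]
orientation: [0.585, -0.397, 0.397, -0.585]
force: [-4.5, 0.1, 23.2]
opening: 0.002
```

move_arm(commands=[[[0,0,0],[0,0,0]],[[0,0,0],[0,0,0]],[[0,0,0],[0,0,0]],[[0,-0.3,0],[0,0,0]],[[0,-0.3,0],[0,0,0]]])

```text
t: 9.3
tcp_pos: [0.5843, -0.1314, 0.2836]
orientation: [0.585, -0.397, 0.396, -0.585]
force: [0.3, 0.4, 0.2]
opening: -0.001
```

```bash
python3 look.py s7
python3 - <<'E'
from workcell import *
from h import *
print(rel(get_obs(),[*T['right'],.2836]).round(2))
E
```

```text
9.35 [ 0.5853426  -0.13161945  0.28629049] [0.63819866 0.13648888 1.27927005]
[ 1.44  0.05 -1.04]
```

View pics/s7.png

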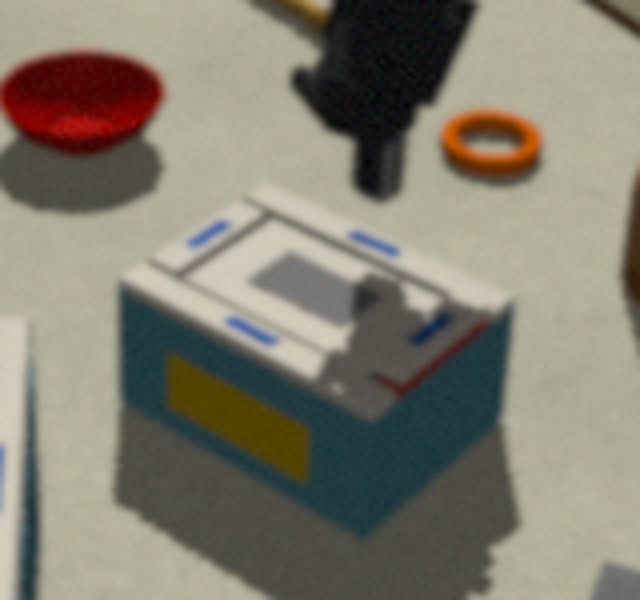

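Back is shut, with a 23 N touch on its stop. Right is last, and I'll stop 1 mm higher.

move_arm(commands=[[[0.48,0,-0.35],[0,0,0]],[[0.48,0,-0.34],[0,0,0]],[[0.48,0,-0.35],[0,0,0]],[[0,0.06,0],[0,0,0]],[[0,0.15,0],[0,0,0]]])

```text
t: 9.85
tcp_pos: [0.5629, -0.2184, 0.2731]
orientation: [-0.585, 0.397, -0.398, 0.585]
force: [-0.4, 1.2, 0.7]
opening: 0.002
```

move_arm(commands=[[[0,0.1,0],[0,0,0]],[[0,0.05,0],[0,0,0]],[[0,0,0],[0,0,0]],[[0,0,0],[0,0,0]],[[0,0,0],[0,0,0]]])

```text
t: 10.35
tcp_pos: [0.5631, -0.2172, 0.2653]
orientation: [-0.585, 0.396, -0.397, 0.585]
force: [-0.4, -0.2, 0.2]
opening: -0.001
```

```bash
python3 look.py s8
python3 - <<'E'
from workcell import *
from h import *
print(rel(get_obs(),[*T['right'],.2543]).round(2))
E
```

```text
10.4 [ 0.5630892  -0.21737911  0.26538399] [ 0.02352057 -0.57814536 -0.27592407]
[0.01 0.22 0.01]
```

View pics/s8.png

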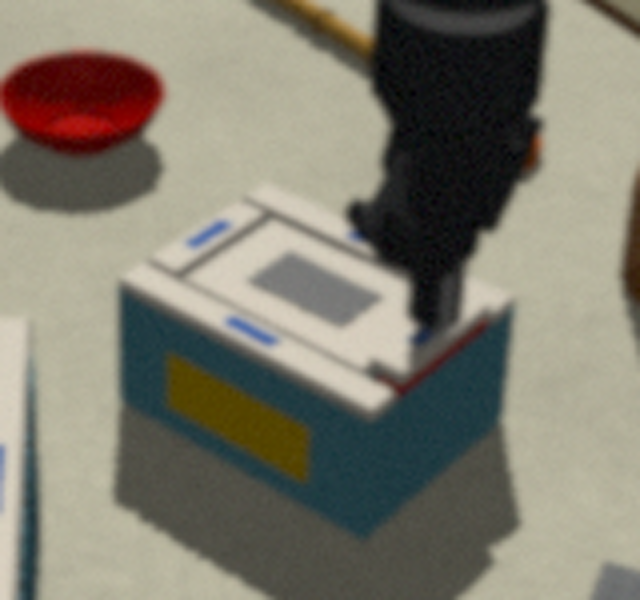

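The tip is over the right mark at crop (437,325). Pressing.

move_arm(commands=[[[0,0.06,0],[0,0,0]],[[0,0.05,0],[0,0,0]],[[0,0.04,0],[0,0,0]],[[0,0.04,0],[0,0,0]],[[0,0.03,0],[0,0,0]]])

```text
t: 10.9
tcp_pos: [0.5628, -0.2176, 0.2538]
orientation: [0.585, -0.397, 0.397, -0.585]
force: [0.3, 0.3, -0.3]
opening: 0.002
```

move_arm(commands=[[[0,0,0],[0,0,0]],[[0,0,0],[0,0,0]],[[0,0,0],[0,0,0]],[[0,-0.3,0],[0,0,0]],[[0,-0.3,0],[0,0,0]]])

```text
t: 11.4
tcp_pos: [0.5629, -0.2175, 0.2851]
orientation: [0.585, -0.397, 0.397, -0.585]
force: [0.5, 0.6, -0.5]
opening: 0.0
```

move_arm(commands=[[[0,-0.6,0],[0,0,0]],[[0,-0.6,0],[0,0,0]],[[0,-0.6,0],[0,0,0]],[[0,-0.4,0],[0,0,0]],[[0,0,0],[0,0,0]]])

```text
t: 11.9
tcp_pos: [0.5639, -0.2179, 0.399]
orientation: [-0.584, 0.394, -0.4, 0.586]
force: [1.2, -0.8, 0.1]
opening: 0.001
```

```bash
python3 look.py s9
python3 - <<'E'
from workcell import *
from h import *
im=snapshot("side")[:,:,::-1];cv2.imwrite("pics/side9.png",im)
a=cv2.imread("pics/side0.png");d=cv2.absdiff(a,np.ascontiguousarray(im)).max(2)
cv2.imwrite("pics/diff9.png",np.clip(d*3.,0,255))
E
```

```text
11.95 [ 0.56321915 -0.21768518  0.39680002] [ 0.68525115  0.83971035 -0.3365205 ][ WARN:0@1.146] global loadsave.cpp:1063 imwrite_ Unsupported depth image for selected encoder is fallbacked to CV_8U.
```

View pics/s9.png

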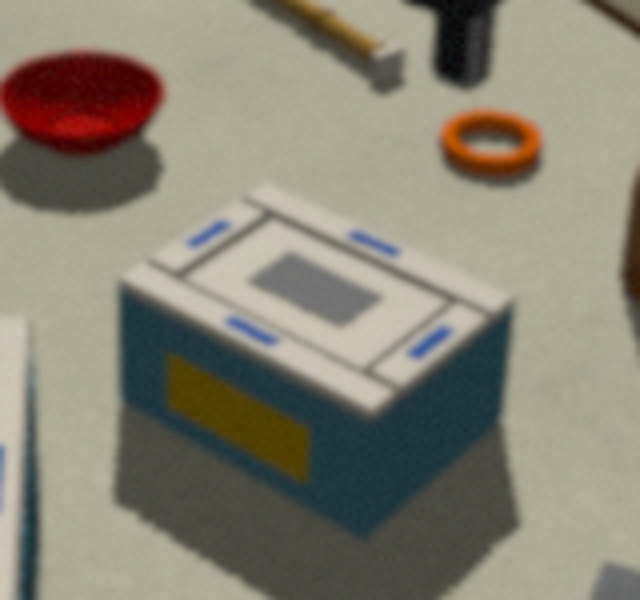

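View pics/diff9.png

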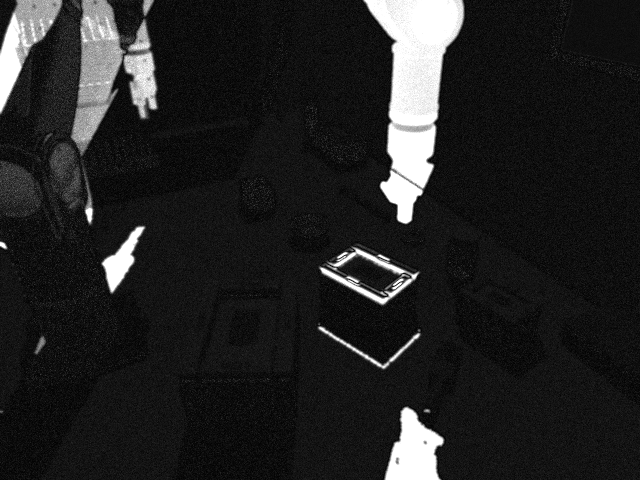

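All four sections sit flush and no red shows. The difference image shows change only at the lid, the shadows and the arm. I'll hand it in.

```bash
python3 -c "
from workcell import *
print(job_done())"
```

```text
the job is handed in; nothing more can be done
None
```

I pressed all four rim sections of the middle-sized seed box shut with the closed fingertips, in the order front, left, back, right. I then raised the hand about 140 mm clear and handed the job in at about 12 s.

- **Sections shut:** in the last side picture all four sit level with the centre panel and no red gasket shows. I didn't check this in the top camera.
- **Nothing else moved:** the before-and-after side picture changed only at the lid, in the shadows and where the arm is. The box body and the other things are where they were.
- **Forces:** the highest reading was 23 N, at the fingertips as the back section met its stop. That is below the limits of 40 N for the gripper's body and 120 N at the wrist. I stopped about 1 mm higher on the last section because of it. Forces were read mainly at the end of each move, so short peaks in between could have been higher.

No check failed or disagreed.

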